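# Eject the flight battery and trap it with the other finger

## Task

On the blue battery tray, press the black eject key down with one fingertip while the other fingertip stands across the runway in front of the battery, so that the battery springs out and is stopped against that finger before it slides away. Do not grip, drag or lift the battery and leave the other things on the counter alone. The program finishes while still holding: one finger keeping the key down, the other still trapping the popped battery on the runway.

Things in the scene. Friction and masses are not known exactly. Their poses are not given: they have to be found in the camera images.
- tray: Blue battery tray, fixed, in a new place each time. Origin on the counter under the runway's centre line, below the home battery's front face. x runs along the runway from its open end to the spring housing (x 66 to 100 mm, 64 mm high); y points to the key's side; z up. Slick flat deck 30 mm high, 36 mm wide between rails 36 mm high. The battery leaves along -x.
- runway_end (a point): Middle of the runway's open end, on the deck: 85 mm in front of the home battery (tray x = -85 mm), 30 mm above the counter. Nothing stops the battery there. Freed and not stopped, it shoots along the runway far faster than one finger could press and then follow.
- stop_tab (a point): Top middle of the steel stop tab across the runway, 5 mm thick, touching the home battery's front face; 6 mm above the deck at first. One piece with the key: it sinks as the key goes down and frees the battery at about 6 mm. While the battery stands over it the key must stay down, or the tab lifts the battery.
- pusher (a joint): Travel in m (0 to 0.050) of the sprung steel pusher behind the battery. Once the tab has sunk it shoves the battery out along the tray's -x, with about 3.5 N at first and 2 N after 25 mm, and keeps pressing it on whatever stops it.
- key_top (a point): Centre of the top of the black eject key: flat cap, 30 mm along tray x by 32 mm along y, beside the runway at tray x = -38, y = +59 mm. 50 mm above the counter when up, 40 mm fully pressed (a fingertip across the runway is then 10 mm above the deck, 18 mm below the battery's top). Its housing is 36 mm high.
- key (a joint): Travel of the eject key, in m: 0 up, 0.010 fully pressed (hard stop). Spring: 3 N to start, 5 N at the stop, a little more while the tab rubs on the battery. It springs back when let go.
- battery_mid (a point): Centre of the loose battery: hard grey case with dark ends, 60 mm along the runway, 34 mm wide, 28 mm high, about 0.12 kg. Home: at tray x = +30 mm, y = 0, centre 44 mm and top 58 mm above the counter. Well trapped, it has come out 8 to 50 mm and rests against the finger, flat on the deck.
- soft_mount: Bystander: black rubber motor soft mount, a ring 32 mm across and 8 mm high lying loose on the counter; origin at the centre of its underside.
- heat_sink: Bystander: finned aluminium heat sink block, 40 x 40 x 24 mm, loose on the counter; origin at the centre of its underside.
- frame_arm: Bystander: orange carbon drone frame arm, flat, 138 mm long along its x, up to 30 mm wide, 5 mm thick, loose on the counter; origin near its middle, on its underside.
There are look-alikes about, which are no part of the job. What is meant by the part that bears battery_mid is not orange, and is the larger of those in its own colour. Of the things like the tray, leave any that is red; of the rest the larger one is meant.

How it is judged:
On the way, in this order (a step that is already met when the one before it is completed fails the run):
1. a finger starts to press the key with the battery still home (value of joint key above 0.003 m and contact force between the fingers and key above 0.5 N and x of battery_mid in the frame of tray above 0.025 m).
2. the battery has sprung out and is stopped by a finger while the key is kept down (value of joint key above 0.005 m and contact force between the fingers and battery above 0.3 N and x of battery_mid in the frame of tray below 0.022 m), for 0.3 s.
At the end, for the whole second after the job is handed in: The key is held at least 5 mm down by a finger (over 0.5 N), the battery has come out 8 to 50 mm and lies flat and still on the runway (centre 40 to 48 mm above the counter, tilted under 0.12 rad), pressing on a finger with over 0.3 N (all of step 2 and contact force between the fingers and key above 0.5 N and linear speed of battery below 0.02 m/s and x of battery_mid in the frame of tray above -0.02 m and z of battery_mid in the frame of tray between 0.04 and 0.048 m and angle between battery_mid's own z axis and vertical below 0.12 rad); the arm keeps its last pose, push and grip.
It fails at once if the battery is lifted: its centre more than 10 mm above where it rode (z of battery_mid in the frame of tray above 0.054 m).
It fails at once if the battery slides away: more than 55 mm out, or off the tray (x of battery_mid in the frame of tray below -0.025 m or z of battery_mid in the frame of tray below 0.036 m).
It fails at once if the battery is dragged out, or the key let up under it: more than 8 mm out with the key less than 3 mm down (x of battery_mid in the frame of tray below 0.022 m and value of joint key below 0.003 m).
It fails at once if a bystander is moved more than 15 mm (distance of any of soft_mount, heat_sink, frame_arm from where it was at the start of the episode above 0.015 m).
It also fails if it takes over 35 s, if anything falls off the work surface, if the arm or the gripper's body presses on something with over 40 N, if the wrist force passes 120 N, or if a joint passes its speed limit or range.

## Robot

A 7-joint arm with a two-finger parallel gripper is mounted at the origin on the work surface. World frame = base frame: x ahead of the robot, y to its left, z up, the work surface at z = 0. Lengths are in m, angles in rad, forces in N, time in s.
With the tool pointing down it reaches from about 0.425 to 0.925 m from the base axis. Payload 6.8 kg.
Tool frame: the origin (TCP) lies on the centre line of the jaws, within the pads' length; the fingertips stand 11 mm ahead of it and the grasp point (between the pads) lies 8 mm behind it; z points along the fingers, y is the direction in which the jaws open and shut (so a half turn about z gives the same grasp; the last joint's range is limited). The gripper opens to 85 mm and grips with 20 to 120 N. Pads are 22 mm wide; open, the fingers measure 114 mm over their backs; the gripper's body (76 mm by 85 mm) begins 54 mm behind the grasp point. The pads swing forward as they close: fully open they stand 13 mm farther back than shut.
Start: joints at [-1.223, 0.477, 0.022, 1.555, -0.011, 1.109, -0.083], TCP at [0.297, 0.606, 0.214] pointing down, gripper open.
Joint ranges: [-2.96, 2.96], [-0.34, 2.1], [-1.41, 1.46], [0.24, 2.44], [-1.37, 4.51], [0.17, 1.92], [-2.96, 2.96]. Speed limits (rad/s): [2.39, 2.39, 3.14, 3.14, 3.14, 3.14, 3.14].

## Interface

Orientations are given as a rotation vector (axis times angle).
In Python, from bench import r gives the robot as it stands.
- The arm moves only by the tool send_rows, never from a script. Its argument "deltas" is a list of rows, each a list of 7 numbers: the opening, from 0 (shut) to 1 (fully open), then the shift along the tool's x, y, z as a fraction of full scale, then the turn, a rotation vector about the tool's x, y, z as a fraction of full scale. In form: [[hand, x, y, z, ax, ay, az], ...]. A call has 1 to 20 rows; each row is the pose to reach, as a shift and turn from the pose commanded when the call began, along the tool's axes at that moment, turning the shorter way round; what a row does not reach only later rows make up. Full scale, the value 1, is 150 mm for a shift and 180 degrees for a turn. A row lasts 1/12 s, in which the tool goes at most 41.7 mm and 7.16 degrees, less where a joint would pass 70% of its speed; a pose out of reach is approached as far as the arm can. A call with a number of a shift or a turn outside -1 to 1 is refused whole. A call with a gripper value outside its range is refused whole. The fingers move at their own pace and stop on an object; "squeeze" is the grip in N (left out, the last holds). Time passes only in rows, so rows that repeat a pose let the fingers close. It gives the time, the measured TCP pose, the force and the opening at its end, in the units of the state.
- r.get_obs(): the state, without advancing time (a new reading comes with each control period).
- r.grab_frame(name): name is "scene" or "top" or "wrist"; returns a dict with "pixels" (420x560x3 uint8, red, green, blue), "camera_matrix" (3x3 intrinsics, pixels), "rvec" (rotation vector, rad) and "tvec" (3), from world to camera coordinates, as OpenCV has them. Camera axes: x right, y down, z forward; pixel columns grow to the right and rows downward; lengths in m; the calibration is good to about 2 mm. A picture is of the moment at which its call begins. There is no depth.
- r.hand_in(): hands the job in, once; it reports no verdict.
The state is a dict: "clock": time; "joints": joint angles; "qvel": joint speeds; "tau": joint torques, N m; "tcp_pos": TCP position; "orientation": TCP orientation; "contact_force": force on the tool from outside, world axes, zero at the start; "moment": the same for the moment, N m; "grip_width": finger opening in m.
Only numpy, scipy, OpenCV 4.12 (cv2) and the standard library are available. Lean on these libraries where they do the work, as an engineer would, in place of code of your own. Each camera call takes 0.05 s, during which the arm holds its last target. There are 200 camera calls.

## Working session

There is one attempt and no reset: what is moved stays moved. The work goes in short steps, Python scripts to look and compute and a tool call to move; the robot and the scene stay as the last step left them, time stands still between calls to the robot, and variables do not carry over. Pictures are saved under pics/ and viewed, about 8 in all and at most 12, crops included, and the job is handed in when it is done.

Besides the shell and the picture viewer there is one more tool, called after "Request:" in YAML: its name, and indented under it one key for each argument. send_rows: Moves the arm, as the interface text tells. Shift numbers are shares of 150 mm and turn numbers shares of 180 degrees, none past 1 either way. Its arguments: {"type":"object","properties":{"deltas":{"type":"array","items":{"type":"array","items":{"type":"number"}}},"squeeze":{"type":"number"}},"required":["deltas"]}

```bash
mkdir -p pics; ls
python3 - <<'E'
from bench import r
import cv2
o=r.get_obs();print({k:(o[k]) for k in("clock","tcp_pos","orientation","grip_width","contact_force")})
for n in("top","scene"):
    f=r.grab_frame(n);cv2.imwrite(f"pics/{n}0.png",f["pixels"][:,:,::-1]);print(n,f["camera_matrix"],f["rvec"],f["tvec"])
E
```

```text
pics
{'clock': 0.0, 'tcp_pos': array([0.29687749, 0.60552513, 0.21293628]), 'orientation': array([-7.09838529e-01, -3.06004191e+00,  2.80404308e-03]), 'grip_width': 0.08525900499873057, 'contact_force': array([-0.26216579,  0.18124312,  0.66921187])}
top [[386.05584278   0.         278.50971073]
 [  0.         386.05584278 205.87826608]
 [  0.           0.           1.        ]] [ 2.14029243 -2.12550117  0.19306946] [0.06870422 0.58009402 0.61518245]
scene [[416.48272938   0.         273.69941856]
 [  0.         416.48272938 209.22017856]
 [  0.           0.           1.        ]] [ 0.66014686  2.64763177 -1.08568283] [ 0.47432557 -0.18585182  0.95740107]
```

View pics/top0.png

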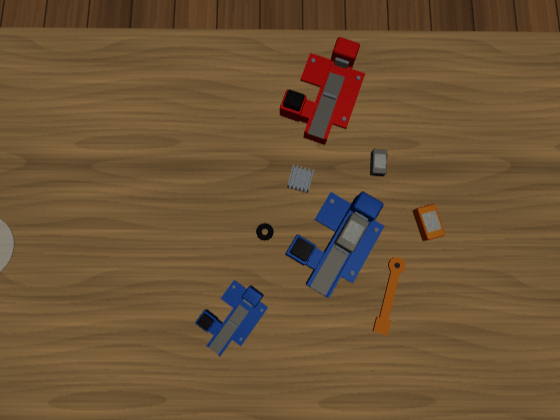

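View pics/scene0.png

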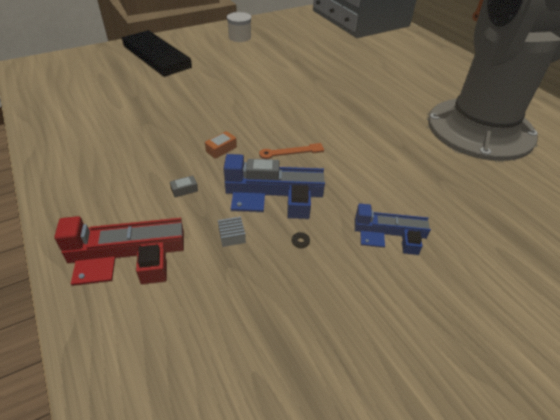

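The top view shows the wanted tray (larger blue) with its key near (302,250), battery (352,232) and open end (325,292). The smaller blue and the red tray are look-alikes. I'll zoom in for exact corners.

Run:
```python
import cv2,numpy as np
a=cv2.imread("pics/top0.png")[185:305,280:390];b=cv2.imread("pics/scene0.png")[150:222,218:332]
a=cv2.resize(a,None,fx=5,fy=5,interpolation=cv2.INTER_CUBIC)
cv2.imwrite("pics/c1.png",a)
```

```text
(no output)
```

View pics/c1.png

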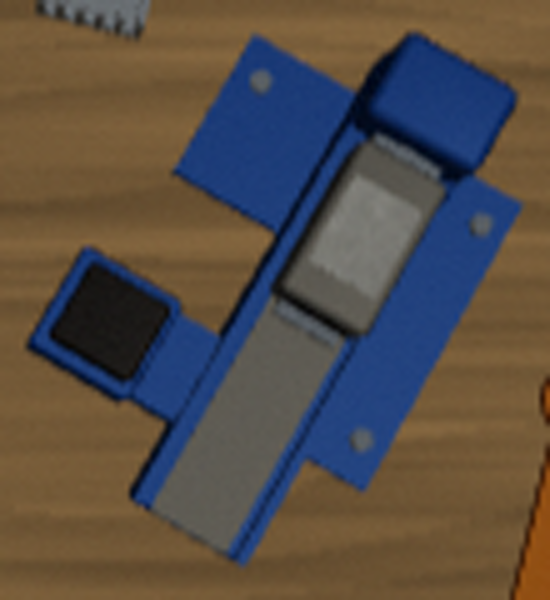

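```bash
cat > h.py <<'E'
import numpy as np,cv2
from bench import r
from scipy.optimize import least_squares
def world(P,p): 
    c,s=np.cos(p[2]),np.sin(p[2]);P=np.asarray(P,float)
    return np.c_[p[0]+c*P[:,0]-s*P[:,1],p[1]+s*P[:,0]+c*P[:,1],P[:,2]]
def proj(f,W): return cv2.projectPoints(np.asarray(W,float),f["rvec"],f["tvec"],f["camera_matrix"],None)[0][:,0]
def fit(f,P,uv,p0): return least_squares(lambda p:(proj(f,world(P,p))-uv).ravel(),p0,loss="soft_l1")
E
python3 - <<'E'
from h import *
f=r.grab_frame("top")
P=[[-.038,.059,.05],[-.085,.018,.03],[-.085,-.018,.03],[-.005,.018,.036],[-.005,-.018,.036],[.1,0,.064]]
uv=(np.array([[111,320],[152,505],[232,552],[276,308],[338,344],[465,64]])+.5)/5-.5+[280,185]
s=fit(f,P,uv,[.6,0,1]);p=s.x;print(p,np.degrees(p[2]));print((proj(f,world(P,p))-uv).round(2))
np.save("p.npy",p)
box=lambda x0,x1,y0,y1,z:[[x0,y0,z],[x1,y0,z],[x1,y1,z],[x0,y1,z]]
B=[box(-.053,-.023,.043,.075,.05),box(0,.06,-.017,.017,.058),box(-.085,0,-.018,.018,.03),box(.066,.1,-.02,.02,.064)]
out=[]
for n,(x,y,w,h) in dict(top=(280,185,110,120),scene=(218,140,114,90)).items():
    g=r.grab_frame(n);k=4 if n=="top" else 3.4
    im=cv2.resize(g["pixels"][y:y+h,x:x+w,::-1],None,fx=k,fy=k,interpolation=2)
    for b in B: cv2.polylines(im,[(((proj(g,world(b,p))-[x,y]+.5)*k-.5)).round().astype(int)],True,(0,255,255),1)
    out.append(cv2.copyMakeBorder(im,0,max(0,480-im.shape[0]),0,0,0)[:480])
im=np.hstack(out)[:,:800];cv2.imwrite("pics/ov1.png",im);print(im.shape)
o=r.get_obs()
t=world([[-.030,.0295,.0]],p)[0];print("target",t,o["clock"])
E
```

```text
[ 0.50952553 -0.03746926 -0.52584433] -30.128660995272163
[[ 0.11  0.15]
 [-1.8  -0.24]
 [ 0.48  1.26]
 [-3.44 -1.33]
 [ 2.37  2.09]
 [ 0.39 -1.71]]
(480, 800, 3)
target [0.49838585 0.00310361 0.        ] 0.25
```

View pics/ov1.png

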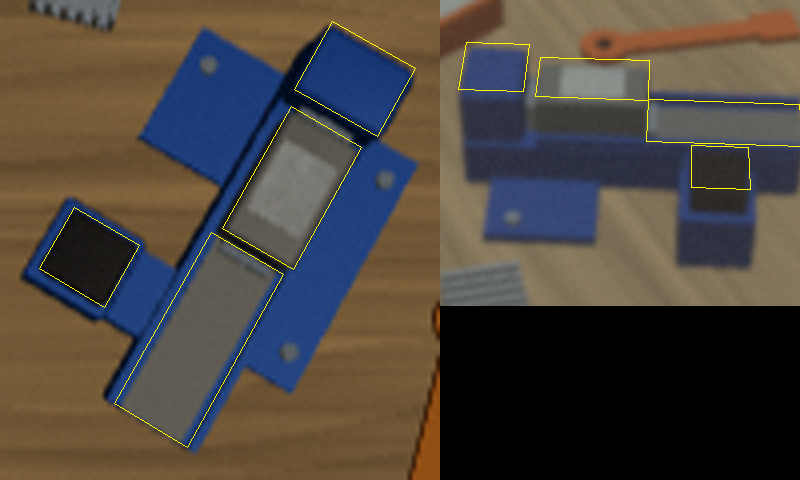

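The overlay fits the key and battery well; the deck's grey strip is just narrower than I assumed, symmetrically. Tray yaw is about −30°, origin (0.510, −0.037). TCP target is (0.498, 0.003) with the jaws along tray y. Moving above it.

Request:
send_rows:
  deltas:
    - [0.59, -1, -1, 0, 0, 0, 0]
    - [0.59, -1, -1, 0, 0, 0, 0]
    - [0.59, -1, -1, 0, 0, 0, 0]
    - [0.59, -1, -1, 0, 0, 0, 0]
    - [0.59, -1, -1, 0, 0, 0, 0]
    - [0.59, -1, -1, 0, 0, 0, 0]
  squeeze: 40

```text
clock: 0.75
tcp_pos: [0.3697, 0.3968, 0.2139]
orientation: [0.724, 3.055, -0.006]
contact_force: [1.1, -1.6, 0.7]
grip_width: 0.0506
```

Request:
send_rows:
  deltas:
    - [0.59, -1, -1, 0, 0, 0, 0]
    - [0.59, -1, -1, 0, 0, 0, 0]
    - [0.59, -1, -1, 0, 0, 0, 0]
    - [0.59, -1, -1, 0, 0, 0, 0]
    - [0.59, -1, -1, 0, 0, 0, 0]
    - [0.59, -1, -1, 0, 0, 0, 0]
    - [0.59, -1, -1, 0, 0, 0, 0]

```text
clock: 1.33
tcp_pos: [0.4354, 0.2018, 0.2141]
orientation: [0.719, 3.058, -0.0]
contact_force: [-0.2, 0.8, 0.2]
grip_width: 0.0503
```

Request:
send_rows:
  deltas:
    - [0.59, -0.95, -1, 0.2, 0, 0, 0]
    - [0.59, -0.95, -1, 0.2, 0, 0, 0]
    - [0.59, -0.95, -1, 0.2, 0, 0, 0.022]
    - [0.59, -0.95, -1, 0.2, 0, 0, 0.022]
    - [0.59, -0.95, -1, 0.2, 0, 0, 0.022]
    - [0.59, -0.95, -1, 0.2, 0, 0, 0.022]
    - [0.59, -0.95, -1, 0.2, 0, 0, 0.022]
    - [0.59, -0.95, -1, 0.2, 0, 0, 0.022]
    - [0.59, -0.95, -1, 0.2, 0, 0, 0.022]

```text
clock: 2.08
tcp_pos: [0.4963, 0.0098, 0.1839]
orientation: [-0.81, -3.035, -0.001]
contact_force: [-0.7, -0.7, -1.0]
grip_width: 0.0507
```

```bash
cat >> h.py <<'E'
def corr(p,tx,ty):
    o=r.get_obs();R=cv2.Rodrigues(o["orientation"])[0];t=world([[tx,ty,0]],p)[0];d=t-o["tcp_pos"];d[2]=0
    a=np.arctan2(R[1,1],R[0,1]);da=(p[2]+np.pi/2-a+np.pi/2)%np.pi-np.pi/2
    print("shift units",(R.T@d/.15).round(4),"turn z",round(-da/np.pi,4),"z",o["tcp_pos"][2],"R",R.round(3)[:,2],"F",o["contact_force"].round(2),o["clock"])
E
python3 - <<'E'
from h import *
p=np.load("p.npy");corr(p,-.030,.0295)
box=lambda x0,x1,y0,y1,z:[[x0,y0,z],[x1,y0,z],[x1,y1,z],[x0,y1,z]]
B=[box(-.053,-.023,.043,.075,.05),box(0,.06,-.017,.017,.058),box(-.085,0,-.015,.015,.03),box(.066,.1,-.02,.02,.064)]
g=r.grab_frame("wrist");im=g["pixels"][:,:,::-1].copy();cv2.imwrite("pics/w_raw.png",im)
for b in B: cv2.polylines(im,[proj(g,world(b,p)).round().astype(int)],True,(0,255,255),1)
cv2.imwrite("pics/w1.png",im)
E
```

```text
shift units [-0.034  -0.0319 -0.    ] turn z 0.0015 z 0.1838792230152456 R [-0.     0.001 -1.   ] F [-0.69 -0.72 -1.03] 2.0833
```

View pics/w1.png

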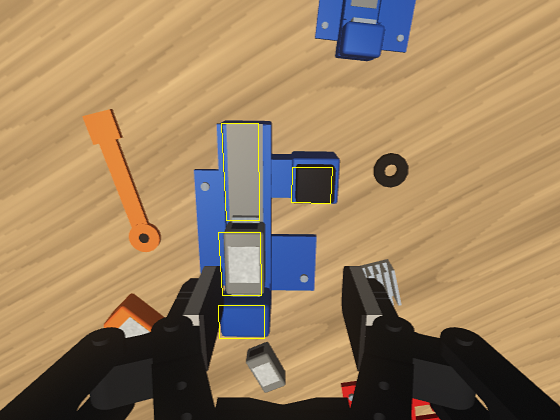

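The wrist view agrees with the estimate to about 2–3 mm: the key is seen at (315,182) and was predicted at (313,185). I'll add about 1.5 mm of correction and descend to just above the battery height.

Request:
send_rows:
  deltas:
    - [0.59, -0.027, -0.022, 0.0, 0, 0, 0]
    - [0.59, -0.027, -0.022, 0.2, 0, 0, 0]
    - [0.59, -0.027, -0.022, 0.4, 0, 0, 0]
    - [0.59, -0.027, -0.022, 0.55, 0, 0, 0]
    - [0.59, -0.027, -0.022, 0.64, 0, 0, 0]
    - [0.59, -0.027, -0.022, 0.64, 0, 0, 0]
    - [0.59, -0.027, -0.022, 0.64, 0, 0, 0]
    - [0.59, -0.027, -0.022, 0.64, 0, 0, 0]
    - [0.59, -0.027, -0.022, 0.64, 0, 0, 0]

```text
clock: 2.88
tcp_pos: [0.4993, 0.0027, 0.0892]
orientation: [0.814, 3.032, 0.002]
contact_force: [-0.2, 1.0, 0.4]
grip_width: 0.0503
```

Run:
```python
from h import *
p=np.load("p.npy");corr(p,-.030,.0295)
o=[]
g=r.grab_frame("wrist")["pixels"][:,:,::-1];cv2.imwrite("pics/wb.png",g)
s=r.grab_frame("scene")["pixels"][110:240,200:360,::-1]; t=r.grab_frame("top")["pixels"][175:315,270:400,::-1]
im=np.hstack([cv2.resize(g,(420,315)),cv2.resize(s,(380,315),interpolation=2)]);cv2.imwrite("pics/n1.png",im)
```

```text
shift units [ 0.0066 -0.0004 -0.    ] turn z 0.0004 z 0.08915617498485401 R [ 0.002  0.001 -1.   ] F [-0.17  1.01  0.44] 2.8833
```

View pics/n1.png

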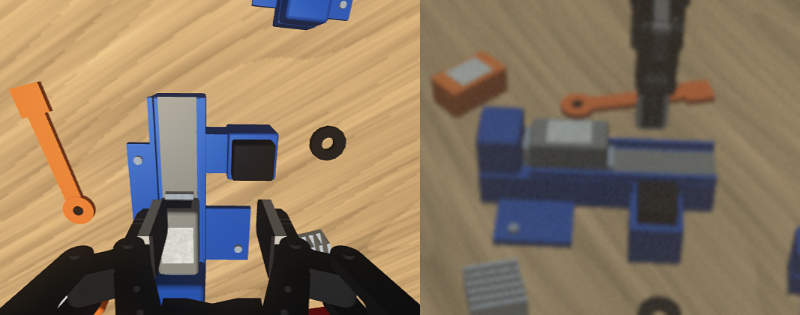

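Request:
send_rows:
  deltas:
    - [0.59, 0.015, 0.008, 0.08, 0, 0, 0]
    - [0.59, 0.015, 0.008, 0.14, 0, 0, 0]
    - [0.59, 0.015, 0.008, 0.16, 0, 0, 0]
    - [0.59, 0.015, 0.008, 0.16, 0, 0, 0]
    - [0.59, 0.015, 0.008, 0.16, 0, 0, 0]
    - [0.59, 0.015, 0.008, 0.16, 0, 0, 0]

```text
clock: 3.53
tcp_pos: [0.4971, 0.0044, 0.0642]
orientation: [0.815, 3.034, 0.0]
contact_force: [-0.2, 0.1, 0.2]
grip_width: 0.0504
```

Run:
```python
from h import *
p=np.load("p.npy");corr(p,-.030,.0295)
g=r.grab_frame("wrist")["pixels"][100:400,130:430,::-1]
s=r.grab_frame("scene")["pixels"][130:220,225:325,::-1]
im=np.hstack([cv2.resize(g,(400,400),interpolation=2),cv2.resize(s,(400,400),interpolation=2)]);cv2.imwrite("pics/n2.png",im)
```

```text
shift units [-0.0117 -0.0036  0.    ] turn z 0.0003 z 0.06416423480726902 R [ 0. -0. -1.] F [-0.24  0.09  0.18] 3.5333
```

View pics/n2.png

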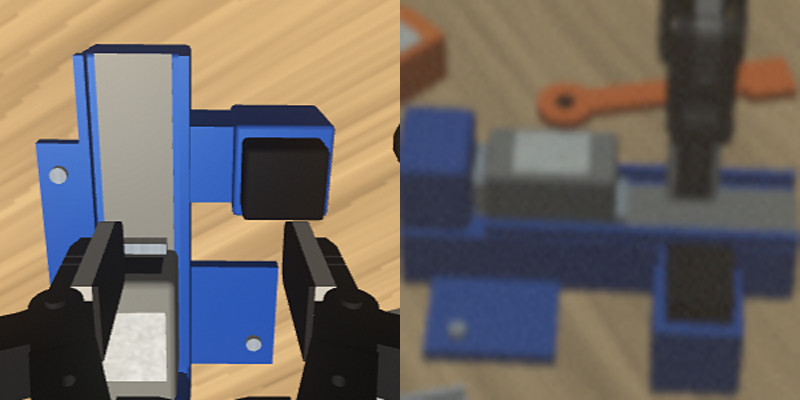

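Run:
```python
from h import *
o=r.get_obs();R=cv2.Rodrigues(o["orientation"])[0];t=o["tcp_pos"]
gw=r.grab_frame("wrist");gs=r.grab_frame("scene")
for zt in(-.002,.003,.007,.011):
  for sy in(1,-1):
    P=np.array([[x,sy*y,zt] for x in(-.011,.011) for y in(.025,.0395)])@R.T+t
    print(zt,sy,((proj(gw,P)-[130,100])*4/3).round(0).tolist(),((proj(gs,P)-[225,130])*[4,400/90]+[400,0]).round(0).tolist())
W=-cv2.Rodrigues(gw["rvec"])[0].T@gw["tvec"];print("cam in tool",R.T@(W-t))
```

```text
-0.002 1 [[270.0, 247.0], [310.0, 247.0], [272.0, 191.0], [314.0, 191.0]] [[662.0, 222.0], [662.0, 247.0], [713.0, 224.0], [714.0, 249.0]]
-0.002 -1 [[131.0, 247.0], [90.0, 247.0], [128.0, 191.0], [86.0, 191.0]] [[662.0, 141.0], [662.0, 119.0], [711.0, 143.0], [710.0, 121.0]]
0.003 1 [[268.0, 240.0], [307.0, 240.0], [271.0, 185.0], [311.0, 185.0]] [[661.0, 232.0], [661.0, 257.0], [712.0, 234.0], [713.0, 259.0]]
0.003 -1 [[133.0, 240.0], [93.0, 240.0], [130.0, 185.0], [89.0, 185.0]] [[661.0, 151.0], [661.0, 129.0], [710.0, 152.0], [709.0, 130.0]]
0.007 1 [[267.0, 235.0], [305.0, 235.0], [269.0, 181.0], [309.0, 181.0]] [[661.0, 239.0], [661.0, 264.0], [712.0, 241.0], [712.0, 266.0]]
0.007 -1 [[134.0, 235.0], [95.0, 235.0], [131.0, 181.0], [91.0, 181.0]] [[661.0, 158.0], [661.0, 136.0], [709.0, 160.0], [709.0, 138.0]]
0.011 1 [[265.0, 230.0], [303.0, 230.0], [268.0, 177.0], [307.0, 177.0]] [[661.0, 247.0], [661.0, 272.0], [711.0, 249.0], [712.0, 274.0]]
0.011 -1 [[135.0, 230.0], [98.0, 230.0], [133.0, 177.0], [94.0, 177.0]] [[661.0, 166.0], [661.0, 144.0], [709.0, 168.0], [708.0, 145.0]]
cam in tool [ 0.08062938  0.00081697 -0.1598743 ]
```

Request:
send_rows:
  deltas:
    - [0.59, 0, 0, 0.013, 0, 0, 0]
    - [0.59, 0, 0, 0.026, 0, 0, 0]
    - [0.59, 0, 0, 0.04, 0, 0, 0]
    - [0.59, 0, 0, 0.04, 0, 0, 0]
    - [0.59, 0, 0, 0.04, 0, 0, 0]

```text
clock: 4.15
tcp_pos: [0.4967, 0.0045, 0.0577]
orientation: [-0.815, -3.034, 0.0]
contact_force: [0.1, -0.8, 1.0]
grip_width: 0.0504
```

Request:
send_rows:
  deltas:
    - [0.59, 0, 0, 0.01, 0, 0, 0]
    - [0.59, 0, 0, 0.02, 0, 0, 0]
    - [0.59, 0, 0, 0.03, 0, 0, 0]
    - [0.59, 0, 0, 0.03, 0, 0, 0]
    - [0.59, 0, 0, 0.03, 0, 0, 0]

```text
clock: 4.57
tcp_pos: [0.4968, 0.0045, 0.0533]
orientation: [-0.815, -3.034, 0.0]
contact_force: [0.7, -0.6, 0.0]
grip_width: 0.0503
```

Run:
```python
from h import *
p=np.load("p.npy");corr(p,-.030,.0295)
g=r.grab_frame("wrist")["pixels"][100:400,130:430,::-1]
s=r.grab_frame("scene")["pixels"][130:220,225:325,::-1]
im=np.hstack([cv2.resize(g,(400,400),interpolation=2),cv2.resize(s,(400,400),interpolation=2)]);cv2.imwrite("pics/n3.png",im)
```

```text
shift units [-0.014  -0.0027 -0.    ] turn z 0.0003 z 0.0532806933309793 R [-0. -0. -1.] F [ 0.73 -0.59  0.01] 4.5667
```

View pics/n3.png

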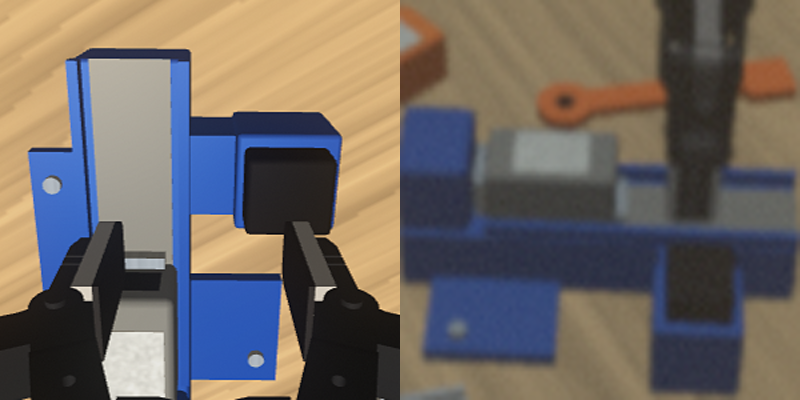

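The fingertips sit farther back than I assumed: still clear of the key, with no contact force. They are a few mm short in −x of the tray. I'll nudge 3 mm in −x and 1.5 mm in +y, narrow the jaws slightly and keep descending.

Request:
send_rows:
  deltas:
    - [0.56, 0.02, 0.01, 0.0, 0, 0, 0]
    - [0.56, 0.02, 0.01, 0.02, 0, 0, 0]
    - [0.56, 0.02, 0.01, 0.04, 0, 0, 0]
    - [0.56, 0.02, 0.01, 0.055, 0, 0, 0]
    - [0.56, 0.02, 0.01, 0.055, 0, 0, 0]
    - [0.56, 0.02, 0.01, 0.055, 0, 0, 0]

```text
clock: 5.17
tcp_pos: [0.4949, 0.0073, 0.0449]
orientation: [-0.815, -3.034, 0.0]
contact_force: [-0.3, 0.3, -0.5]
grip_width: 0.0477
```

Run:
```python
from h import *
p=np.load("p.npy");corr(p,-.030,.0295)
g=r.grab_frame("wrist")["pixels"][100:400,130:430,::-1]
s=r.grab_frame("scene")["pixels"][130:220,225:325,::-1]
im=np.hstack([cv2.resize(g,(400,400),interpolation=2),cv2.resize(s,(400,400),interpolation=2)]);cv2.imwrite("pics/n4.png",im)
```

```text
shift units [-0.0343 -0.0124 -0.    ] turn z 0.0003 z 0.04489263437749663 R [-0.001 -0.    -1.   ] F [-0.29  0.27 -0.52] 5.1667
```

View pics/n4.png

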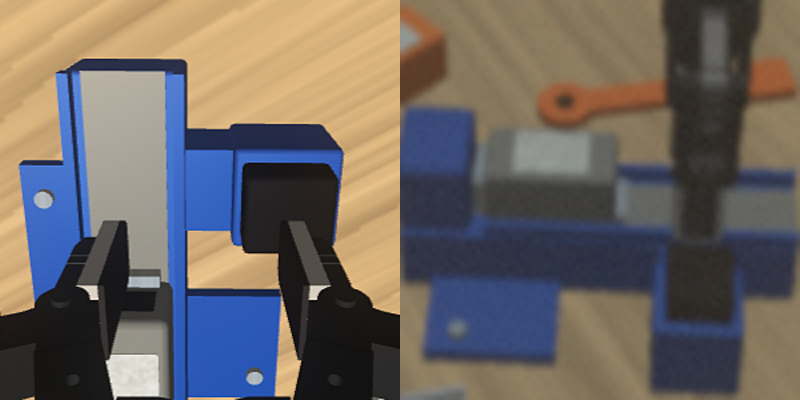

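Request:
send_rows:
  deltas:
    - [0.56, 0, 0, 0.01, 0, 0, 0]
    - [0.56, 0, 0, 0.02, 0, 0, 0]
    - [0.56, 0, 0, 0.03, 0, 0, 0]
    - [0.56, 0, 0, 0.04, 0, 0, 0]
    - [0.56, 0, 0, 0.04, 0, 0, 0]
    - [0.56, 0, 0, 0.04, 0, 0, 0]

```text
clock: 5.77
tcp_pos: [0.4949, 0.0073, 0.039]
orientation: [-0.815, -3.034, 0.0]
contact_force: [-0.2, 0.2, 0.6]
grip_width: 0.0482
```

Request:
send_rows:
  deltas:
    - [0.56, 0, 0, 0.007, 0, 0, 0]
    - [0.56, 0, 0, 0.014, 0, 0, 0]
    - [0.56, 0, 0, 0.02, 0, 0, 0]
    - [0.56, 0, 0, 0.02, 0, 0, 0]
    - [0.56, 0, 0, 0.02, 0, 0, 0]

```text
clock: 6.18
tcp_pos: [0.4949, 0.0073, 0.0361]
orientation: [-0.815, -3.034, 0.0]
contact_force: [0.6, -0.3, -0.5]
grip_width: 0.0479
```

Request:
send_rows:
  deltas:
    - [0.56, 0, 0, 0.007, 0, 0, 0]
    - [0.56, 0, 0, 0.014, 0, 0, 0]
    - [0.56, 0, 0, 0.02, 0, 0, 0]
    - [0.56, 0, 0, 0.02, 0, 0, 0]
    - [0.56, 0, 0, 0.02, 0, 0, 0]

```text
clock: 6.6
tcp_pos: [0.4949, 0.0073, 0.033]
orientation: [-0.815, -3.034, 0.0]
contact_force: [0.0, -0.2, -0.2]
grip_width: 0.048
```

Run:
```python
from h import *
p=np.load("p.npy");corr(p,-.030,.0295)
g=r.grab_frame("wrist")["pixels"][100:400,130:430,::-1]
s=r.grab_frame("scene")["pixels"][130:220,225:325,::-1]
im=np.hstack([cv2.resize(g,(400,400),interpolation=2),cv2.resize(s,(400,400),interpolation=2)]);cv2.imwrite("pics/n5.png",im)
```

```text
shift units [-0.0341 -0.0128 -0.    ] turn z 0.0003 z 0.033044501796445185 R [-0. -0. -1.] F [ 0.03 -0.17 -0.19] 6.6
```

View pics/n5.png

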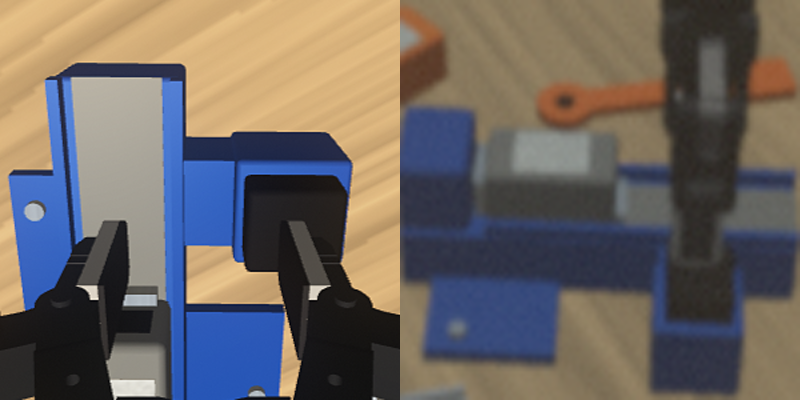

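Request:
send_rows:
  deltas:
    - [0.56, 0, 0, 0.007, 0, 0, 0]
    - [0.56, 0, 0, 0.014, 0, 0, 0]
    - [0.56, 0, 0, 0.02, 0, 0, 0]
    - [0.56, 0, 0, 0.02, 0, 0, 0]
    - [0.56, 0, 0, 0.02, 0, 0, 0]

```text
clock: 7.12
tcp_pos: [0.495, 0.0073, 0.0301]
orientation: [-0.815, -3.034, 0.0]
contact_force: [-0.2, 0.9, -0.2]
grip_width: 0.0478
```

Request:
send_rows:
  deltas:
    - [0.56, 0, 0, 0.007, 0, 0, 0]
    - [0.56, 0, 0, 0.014, 0, 0, 0]
    - [0.56, 0, 0, 0.02, 0, 0, 0]
    - [0.56, 0, 0, 0.02, 0, 0, 0]
    - [0.56, 0, 0, 0.02, 0, 0, 0]

```text
clock: 7.53
tcp_pos: [0.495, 0.0074, 0.0271]
orientation: [0.815, 3.034, 0.0]
contact_force: [-0.9, -0.2, 3.0]
grip_width: 0.0476
```

Contact at TCP z ≈ 0.027 (3 N). Pressing on.

Request:
send_rows:
  deltas:
    - [0.56, 0, 0, 0.007, 0, 0, 0]
    - [0.56, 0, 0, 0.014, 0, 0, 0]
    - [0.56, 0, 0, 0.02, 0, 0, 0]
    - [0.56, 0, 0, 0.02, 0, 0, 0]

```text
clock: 7.87
tcp_pos: [0.4949, 0.0074, 0.024]
orientation: [-0.815, -3.034, -0.0]
contact_force: [1.1, 0.4, 3.5]
grip_width: 0.0478
```

Run:
```python
from h import *
p=np.load("p.npy");corr(p,-.030,.0295)
g=r.grab_frame("wrist")["pixels"][100:400,130:430,::-1]
s=r.grab_frame("scene")["pixels"][130:220,225:325,::-1]
im=np.hstack([cv2.resize(g,(400,400),interpolation=2),cv2.resize(s,(400,400),interpolation=2)]);cv2.imwrite("pics/n6.png",im)
```

```text
shift units [-0.0348 -0.0131 -0.    ] turn z 0.0002 z 0.023962050970385826 R [-0.  0. -1.] F [1.08 0.36 3.53] 7.8667
```

View pics/n6.png

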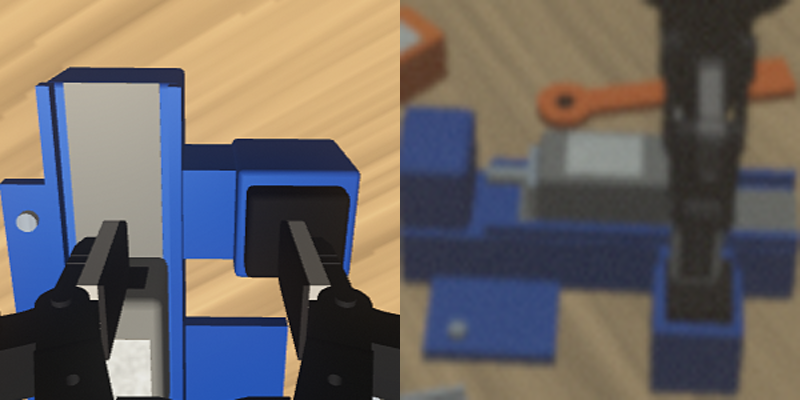

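The battery has popped out about 20 mm and rests on the runway finger. I'll press the key 3 mm deeper for margin and dwell.

Request:
send_rows:
  deltas:
    - [0.56, 0, 0, 0.005, 0, 0, 0]
    - [0.56, 0, 0, 0.01, 0, 0, 0]
    - [0.56, 0, 0, 0.015, 0, 0, 0]
    - [0.56, 0, 0, 0.018, 0, 0, 0]
    - [0.56, 0, 0, 0.018, 0, 0, 0]
    - [0.56, 0, 0, 0.018, 0, 0, 0]
    - [0.56, 0, 0, 0.018, 0, 0, 0]
    - [0.56, 0, 0, 0.018, 0, 0, 0]
    - [0.56, 0, 0, 0.018, 0, 0, 0]

```text
clock: 8.72
tcp_pos: [0.495, 0.0074, 0.0215]
orientation: [-0.815, -3.034, -0.0]
contact_force: [-1.1, 0.5, 4.7]
grip_width: 0.0478
```

Run:
```python
from h import *
p=np.load("p.npy");corr(p,-.030,.0295)
F=[]
for i in range(6):
    gs=r.grab_frame("scene"); F.append(r.get_obs()["contact_force"])
print(np.round(F,1).tolist())
R=cv2.Rodrigues(r.get_obs()["orientation"])[0]; print("tool F mean",(R.T@np.mean(F,0)).round(2))
g=r.grab_frame("wrist")["pixels"][100:400,130:430,::-1]
s=gs["pixels"][130:220,225:325,::-1]
im=np.hstack([cv2.resize(g,(400,400),interpolation=2),cv2.resize(s,(400,400),interpolation=2)]);cv2.imwrite("pics/n7.png",im)
```

```text
shift units [-0.0342 -0.0136 -0.    ] turn z 0.0003 z 0.021450089280459175 R [-0.  0. -1.] F [-1.11  0.48  4.69] 8.7167
[[-1.3, 1.3, 4.8], [-1.8, 0.6, 5.5], [-2.4, 1.2, 4.6], [-2.0, 1.4, 5.0], [-1.7, 0.6, 5.8], [-1.6, 1.2, 4.7]]
tool F mean [ 2.06  0.03 -5.08]
```

View pics/n7.png

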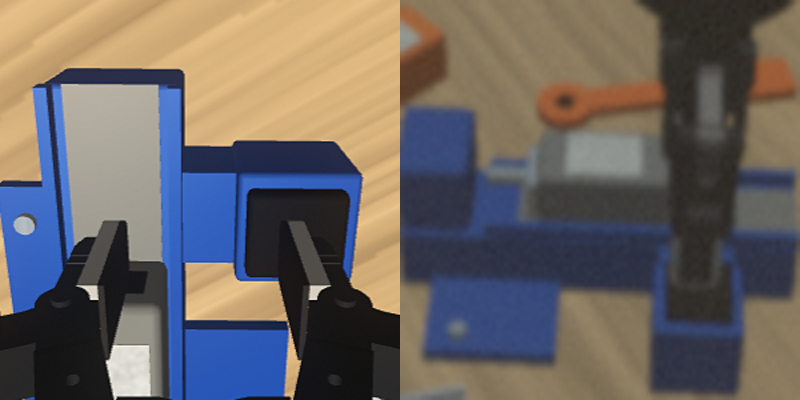

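Steady readings: about 2.1 N of battery push along the tray's −x and about 5 N from the key. The battery lies flat about 21–25 mm out. Handing in.

```bash
python3 -c "
from bench import r
print(r.hand_in(), r.get_obs()['clock'])"
```

```text
the job is handed in; nothing more can be done
the job is handed in; nothing more can be done
```

I pressed the eject key on the larger blue tray with one fingertip while the other stood across the runway. The battery sprang out and stopped against that finger. I handed in at about 9 s with both still held; no verdict is reported.

**Last checks:**
- **Forces:** about 5 N up from the key, matching the spring at its stop, and about 2.1 N of battery push along the tray's −x. Both were steady over six readings.
- **Pictures:** the battery lies flat, roughly 21–25 mm out, with the key down in its housing. The bystanders I could see had not moved. I estimated this by eye and from the force, not by a fresh pose fit.

**What disagreed:**
- **Fingertip height:** the fingertips met the key with the TCP at z ≈ 0.027 m. That puts them about 20 mm farther back than I had assumed, so I went down in small steps, checking the force each time.
- **Tray position:** the wrist camera put the tray 2–3 mm off the top-camera fit, and I corrected for most of that before pressing.

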